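Stack the third film roll and hold the spring slide at the camera mark

TASK

Three rolls of sealing film are to be photographed for the stock record: lay the loose roll squarely in the saddle between the two rolls in the spring-return tray, with the tray still home, and let go of it. Then pull the tray out by its black handle until its pointer stands opposite the fixed pointer of the camera bracket, with the rolls still stacked, and finish while holding it there, since the spring would pull it home. Leave the bottle, tape, beaker and marker alone.

Things in the scene. Friction and masses are not known exactly. Their poses are not given: they have to be found in the camera images.
- roll_top_center (a point): Centre of the loose roll of sealing film, a plain cylinder 60 mm in diameter, 50 mm long (solid), about 90 g, lying on its side on a small grey rest. The point is on its axis, half-way along, about 41 mm above the bench; z is the roll's axis (level). The rest is shorter than the roll, so its flat end faces are free.
- rest: Fixed grey rest of the loose roll, 40 mm along the roll's axis, 70 mm across, with two low rails whose tops are 16 mm above the bench; origin on the bench under its centre; x along the roll's axis.
- roll_top: The same loose roll; origin at the centre of one end face, z along its axis.
- roll_a_center (a point): Centre of one of the two rolls already lying side by side in the tray (same size), at y = +30 mm of the tray centre, its own centre 30 mm above the tray floor; z axis along the roll. The tray end walls beyond the rolls (y = +-61 to +-68 mm) rise 34 mm above the floor.
- roll_b_center (a point): Centre of the other roll lying in the tray, at y = -30 mm of the tray centre; z axis along the roll.
- roll_a: The first roll in the tray; origin at the centre of one end face, z along its axis.
- roll_b: The second roll in the tray; origin at the centre of one end face, z along its axis.
- stack (a point): Centre of the tray's inner floor (about 22 mm above the bench), moving with the tray. The tray opens along its own -y (roughly to the robot's right); x points across the slide, away from the robot, along the axes of the rolls in the tray. A third roll saddled on the two has its centre about 82 mm above this point, at x = y = 0.
- handle_grip (a point): Point inside the tray's upright black block handle, on its mid line, 10 mm below its top. The handle is 14 mm thick along the slide (y), 32 mm wide across it (x), its top 93 mm above the tray floor (115 mm above the bench), fixed to the tray 105 mm from its centre on the opening (-y) side; axes as the tray's. It is clear for at least 30 mm all round at this height.
- tray (a joint): How far the tray is pulled out along its own -y, m: 0 fully home against its stop, 0.105 at the far stop. A spring pulls it home with about 2.4 N at 0, 5 N at 0.065, 6.6 N at the far stop; left alone it runs home.
- tray_pointer (a point): Tip of the small dark pointer (5 mm wide) on the tray's side that faces the robot, level with the tray's centre along the slide; axes as the tray's.
- mark (a point): The mark: tip of the fixed dark pointer (5 mm wide) on the low steel post beside the slide, on the side facing the robot; part of the camera bracket, whose white camera stands on the far side. The tray is at the mark when the tray pointer stands exactly opposite this one (same y in the tray's axes), 50 to 80 mm out from home.
- slide_base: The fixed grey base of the slide, 100 mm wide (x), 285 mm long (y), its top 14 mm above the bench; origin on the bench under the tray's centre when the tray is home. Tray opens along its -y. Behind it an upright shelf post, 26 mm thick, stands on the bench 0.60 m ahead of the robot and 0.12 m to its left.
- camera: Fixed camera bracket; origin on the bench under the slide's centre line at the mark. Camera body from 83 to 113 mm on its +x side, lens out to 73 mm, its top 101 mm above the bench.
- dropper: Small white plastic dropper bottle, 36 mm across, 98 mm tall, standing on the bench; origin at the centre of its underside. Leave alone.
- tape: Roll of label tape, 52 mm across, 19 mm tall, flat on the bench; origin at the centre of its underside. Leave alone.
- glass_beaker: Glass beaker, 52 mm across, 69 mm tall, standing; origin at the centre of its underside. Leave alone.
- pen: Felt marker lying on the bench, 13 x 130 x 15 mm, long axis y; origin under its middle. Leave alone.
Things that resemble listed ones, but are neither listed nor needed, are in the scene too. What is shaped like the roll_a but orange is not meant.

How it is judged:
By the outcome, as a careful person would: the job done as asked, in the order asked, and still so for the second after the job is handed in, while the arm keeps its last pose, push and grip.
It also fails if it takes over 48 s, if anything falls off the work surface, if the arm or the gripper's body presses on something with over 40 N, if the wrist force passes 120 N, or if a joint passes its speed limit or range.

ROBOT

A 6-joint arm with a two-finger parallel gripper is mounted at the origin on a cart in front of the work surface, level with it; the furniture and walls round the work are solid. World frame = base frame: x ahead of the robot, y to its left, z up, the work surface at z = 0. Lengths are in mm, angles in rad, forces in N, time in s.
With the tool pointing down it reaches from about 325 to 875 mm from the base axis. Payload 4.4 kg.
Tool frame: the origin (TCP) lies on the centre line of the jaws, within the pads' length; the fingertips stand ahead of it and the grasp point (between the pads) lies 6 mm ahead of it (ctrl.tcp_to_tips is the z of the fingertips in the tool frame, in mm); z points along the fingers, y is the direction in which the jaws open and shut (so a half turn about z gives the same grasp; the last joint's range is limited). The gripper opens to 85 mm and grips with 20 to 120 N. Pads are 22 mm wide; open, the fingers measure 114 mm over their backs; the gripper's body (76 mm by 85 mm) begins 54 mm behind the grasp point. The pads swing forward as they close: fully open they stand 13 mm farther back than shut.
Start: joints at [-1.274, 0.207, 1.542, -0, 1.393, -0.15], TCP at [248.436, -518.563, 256.282] pointing down, gripper open.
Joint ranges: [-2.73, 2.73], [-0.86, 2.22], [0.23, 2.46], [-1.11, 4.25], [0.08, 2.63], [-2.82, 2.82]. Speed limits (rad/s): [2.79, 2.79, 3.14, 3.14, 3.14, 3.14].

INTERFACE

Orientations are given as a 3x3 rotation matrix whose columns are the frame's x, y, z axes.
In Python, from plant import ctrl, sensors, optics gives the robot as it stands. Calls block until the motion is done:
- ctrl.move_ptp(position, orientation): joint-space move of the TCP to a pose.
- ctrl.move_l(position, rot=None, vel=150, threshold=None): straight line of the TCP; rot=None keeps the orientation; vel is the mean speed in mm/s. With threshold (N) it stops when the force on the tool has changed by that much, and returns True; else False.
- ctrl.set_joints(angles): joint-space move.
- ctrl.gripper_to(opening, force=None): finger opening in mm; force is the grip in N (None keeps the last); returns when the fingers have stopped.
- ctrl.hold(seconds).
- ctrl.solve_ik(position, orientation): joint angles nearest the present ones, or None.
- sensors.read_state(): the state.
- optics.grab_frame(name): name is "side" or "top"; returns (picture, depth): 400x640x3 uint8, red, green, blue; 400x640 float32, mm along the optical axis (not along the pixel's ray), 0 where there is no reading.
- optics.camera_params(name): a dict with "mtx" (3x3 intrinsics, pixels), "R" (3x3) and "t" (3): a world point X has camera coordinates R X + t. Camera axes: x right, y down, z forward; pixel columns grow to the right and rows downward; lengths in mm; the calibration is good to about 2 mm. A picture is of the moment at which its call begins. camera_params takes no time and is no camera call.
A pose or a line that the arm cannot do raises ctrl.MotionError and nothing moves.
- ctrl.finish_job(): hands the job in, once; it reports no verdict.
The state is a dict: "t": time; "q": joint angles; "qvel": joint speeds; "tau": joint torques, N m; "eef_pos": TCP position; "eef_rot": TCP orientation; "force": force on the tool from outside, world axes, zero at the start; "wrist_torque": the same for the moment, N m; "grip_width": finger opening in mm.
Only numpy, scipy, OpenCV 4.12 (cv2) and the standard library are available. Lean on these libraries where they do the work, as an engineer would, in place of code of your own. Each camera call takes 0.05 s, during which the arm holds its last target.

## Working session

There is one attempt and no reset: what is moved stays moved. The work goes in short steps, each a Python script; the robot and the scene stay as the last script left them, time stands still between calls to the robot, and variables do not carry over. Pictures are saved under pics/ and viewed, and the job is handed in when it is done.

```bash
ls; mkdir -p pics
python3 - <<'E'
from plant import ctrl,sensors,optics
import cv2,numpy as np
s=sensors.read_state(); print(s['t'],s['eef_pos'],s['force'],s['grip_width'],ctrl.tcp_to_tips)
for n in('side','top'):
    im,d=optics.grab_frame(n); cv2.imwrite(f'pics/{n}0.png',im[:,:,::-1]); np.savez(f'pics/{n}0.npz',im=im,d=d)
    p=optics.camera_params(n); print(n,p, (d>0).mean())
E
```

```text
pics
0.0 [ 248.22213918 -517.86930531  255.07585453] [-0.0008278   0.30619654  0.29703127] 85.42903721703419 25.0
side {'mtx': array([[427.99813075,   0.        , 317.35246814],
       [  0.        , 427.99813075, 200.18030284],
       [  0.        ,   0.        ,   1.        ]]), 'R': array([[-0.98157515, -0.1904164 ,  0.01586865],
       [-0.10455821,  0.46575681, -0.87871393],
       [ 0.15993061, -0.86418296, -0.47708491]]), 't': array([ 394.62845542,  137.48848888, 1319.66009894])} 0.945234375
top {'mtx': array([[413.18819579,   0.        , 323.37440427],
       [  0.        , 413.18819579, 203.10637523],
       [  0.        ,   0.        ,   1.        ]]), 'R': array([[-0.01857709, -0.99975983,  0.01162658],
       [-0.99662085,  0.01758568, -0.08023482],
       [ 0.08001109, -0.01307782, -0.99670818]]), 't': array([ -49.75087344,  415.73477896, 1239.599322  ])} 0.99575390625
```

View pics/side0.png

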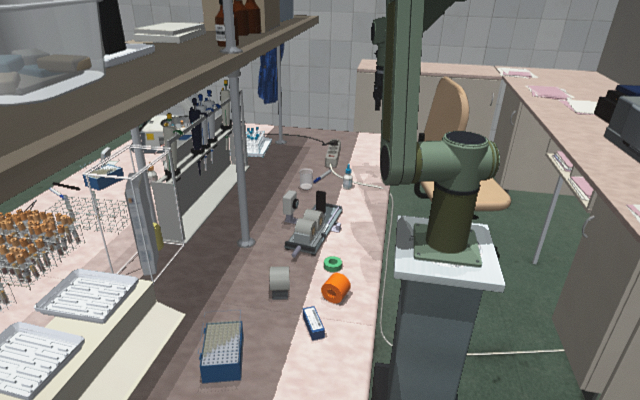

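View pics/top0.png

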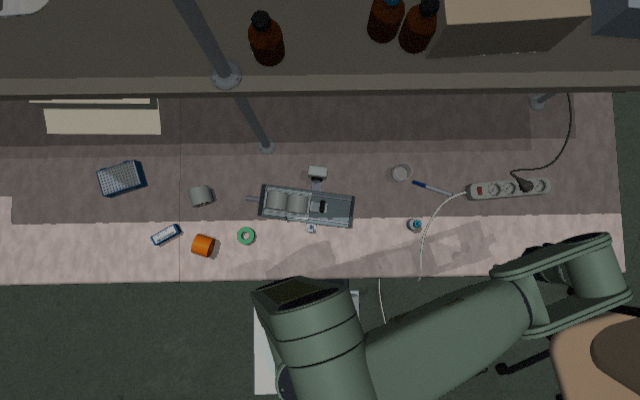

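The side view shows the tray at about (313,228), the grey loose roll at (279,281) and the orange decoy at (336,289). In the top view the tray is at (306,206), the loose roll at (201,195), the handle at (322,206) and the fixed pointer at about (311,229). I'll zoom in on these.

Run:
```python
import cv2,numpy as np
t=cv2.imread('pics/top0.png'); s=cv2.imread('pics/side0.png')
cv2.imwrite('pics/t1.png',cv2.resize(t[150:250,175:365],None,fx=4.2,fy=4.2,interpolation=cv2.INTER_CUBIC))
cv2.imwrite('pics/s1.png',cv2.resize(s[180:305,250:365],None,fx=4.8,fy=4.8,interpolation=cv2.INTER_CUBIC))
```

```text
(no output)
```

View pics/t1.png

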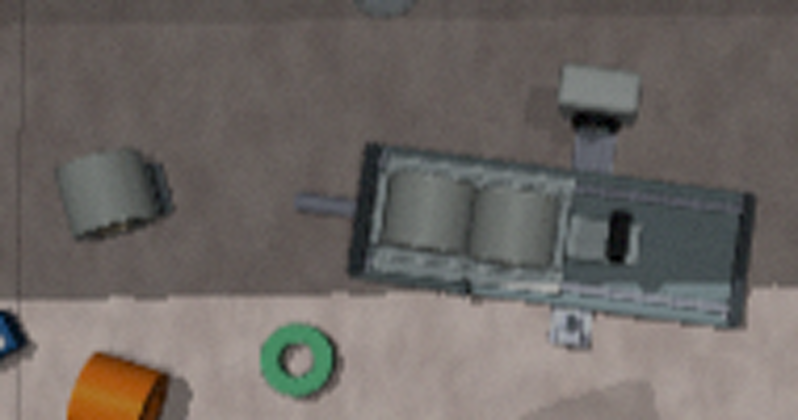

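View pics/s1.png

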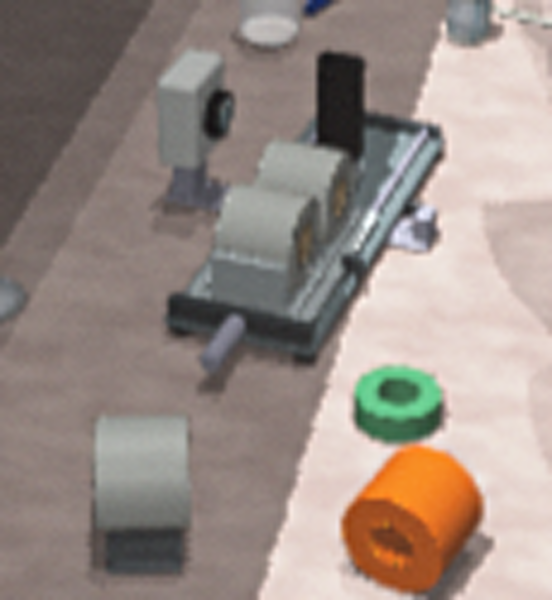

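```bash
cat > h.py <<'E'
import numpy as np,cv2
from plant import ctrl,sensors,optics
P={n:optics.camera_params(n) for n in('side','top')}
def cloud(n,d):
    p=P[n];v,u=np.mgrid[:400,:640]
    r=np.stack([(u-p['mtx'][0,2])/p['mtx'][0,0],(v-p['mtx'][1,2])/p['mtx'][1,1],np.ones(u.shape)],-1)
    return (r*d[...,None]-p['t'])@p['R']     # R^T(x-t)
def ray(n,u,v):
    p=P[n];c=-p['R'].T@p['t'];r=p['R'].T@np.linalg.solve(p['mtx'],[u,v,1.]);return c,r
def onz(n,u,v,z):
    c,r=ray(n,u,v);return c+r*(z-c[2])/r[2]
def tri(uvt,uvs):
    A=[];b=[]
    for n,(u,v) in(('top',uvt),('side',uvs)):
        c,r=ray(n,u,v);r=r/np.linalg.norm(r);M=np.eye(3)-np.outer(r,r);A.append(M);b.append(M@c)
    x=np.linalg.lstsq(np.vstack(A),np.hstack(b),rcond=None)[0]
    return x,[float(np.linalg.norm(A[i]@x-b[i])) for i in(0,1)]
def proj(n,X):
    p=P[n];c=p['R']@np.asarray(X,float)+p['t'];return (p['mtx']@c)[:2]/c[2]
E
python3 - <<'E'
from h import *
np.set_printoptions(precision=1,suppress=True)
for n in P: print(n,-P[n]['R'].T@P[n]['t'])
f=np.load('pics/top0.npz');W=cloud('top',f['d'])
g=np.load('pics/side0.npz');V=cloud('side',g['d'])
print('bench z top',np.median(W[160:170,200:240,2]),np.std(W[160:170,200:240,2]),'side',np.median(V[300:310,250:265,2]),np.std(V[300:310,250:265,2]))
print('roll row z',W[196,186:216,2]);print('roll col z',W[182:210,201,2])
print('tray row',W[206,255:358,2])
print('handle',W[196:216,322,2])
for nm,X,(v0,v1,u0,u1),(a,b) in [('roll top',W,(175,215,180,222),(48,90)),('roll side',V,(262,305,262,295),(48,90)),('handle top',W,(195,220,312,335),(100,125)),('handle side',V,(185,215,310,330),(100,120)),('tray rolls top',W,(180,220,260,312),(60,110)),('tray rolls side',V,(200,245,290,326),(60,100))]:
    q=X[v0:v1,u0:u1].reshape(-1,3);q=q[(q[:,2]>a)&(q[:,2]<b)]
    r=cv2.minAreaRect(q[:,:2].astype(np.float32))
    print(nm,len(q),'mean',q.mean(0),'rect',r,'zmax',np.percentile(q[:,2],[50,95,99]))
E
```

```text
side [ 190.7 1151.5  744.1]
top [ 314.2  -40.8 1269.5]
bench z top -0.027368788312086983 126.3501719506071 side -0.8808259448553943 1.3602107371008536
roll row z [-1.3  1.3 -1.7 54.6 62.4 65.2 66.7 64.1 70.1 69.2 69.  69.1 69.8 69.2
 70.9 67.8 70.3 65.5 60.7 65.6 62.6 60.8 55.3 54.1 43.9 17.7 14.1  3.1
  9.   0.1]
roll col z [-1.6 -1.6  0.   3.2 64.8 68.4 66.4 68.  68.1 65.  67.4 69.1 67.  66.8
 67.8 66.6 71.1 69.4 70.  72.5 71.8 74.2 31.1 27.6 13.4  2.1 -0.1 -1.8]
tray row [ -0.9  -1.6   3.7   3.9  26.1  29.7  29.2  22.2  56.3  55.4  54.8  63.8
  68.8  74.2  75.5  78.1  79.6  83.7  76.1  86.2  81.9  81.9  78.3  79.2
  79.3  75.4  78.9  76.7  70.6  70.3  67.3  56.8  64.1  72.4  77.   75.
  76.2  80.6  83.   83.5  81.9  82.4  79.9  80.1  81.4  76.3  76.3  72.6
  72.4  71.9  65.1  63.9  27.4  56.   52.7  26.1  25.8  24.3  25.1  29.9
  29.   23.   31.5  26.1  25.  112.2 114.5 117.1 114.3 114.1  30.2  25.8
  25.3  13.2  13.1  11.7  16.3  13.6  13.9  15.   13.4  16.4  14.1  15.7
  15.9  13.6  14.7  11.6  13.3   9.9  12.6   9.4  14.8  16.3  16.2  13.1
  20.8  21.4  19.6   1.3  -2.1   1.   
[... 481 characters left out ...]
.7 71.9]
handle top 53 mean [399.5 -52.3 113.6] rect ((400.445556640625, -52.39672088623047), (13.598477363586426, 31.415220260620117), 81.80418395996094) zmax [113.9 117.1 118.7]
handle side 51 mean [402.  -45.9 108.8] rect ((400.80230712890625, -50.061729431152344), (19.618574142456055, 30.928260803222656), 79.38268280029297) zmax [109.6 115.  115.6]
tray rolls top 686 mean [414.9  50.6  76.1] rect ((440.2682800292969, 48.238765716552734), (123.54325866699219, 101.40365600585938), 79.65279388427734) zmax [77.6 83.8 85.8]
tray rolls side 553 mean [423.3  42.3  73.8] rect ((438.4580078125, 32.00274658203125), (111.23956298828125, 168.28834533691406), 2.0311269760131836) zmax [74.6 82.4 86.9]
```

```bash
cat > fit.py <<'E'
from h import *
from scipy.optimize import least_squares
def cyl(q,yaw0,R=30.):
    m=q.mean(0)
    def res(p):
        s,c=np.sin(p[0]),np.cos(p[0]); w=-(q[:,0]-m[0])*s+(q[:,1]-m[1])*c-p[1]
        return np.hypot(w,q[:,2]-p[2])-R
    r=least_squares(res,[yaw0,0,m[2]-25],loss='soft_l1',f_scale=2)
    s,c=np.sin(r.x[0]),np.cos(r.x[0]); a=(q[:,:2]-m[:2])@[c,s]
    lo,hi=np.percentile(a,[1,99]); mid=(lo+hi)/2
    ctr=m[:2]+mid*np.array([c,s])+r.x[1]*np.array([-s,c])
    return np.degrees(r.x[0]),ctr,r.x[2],hi-lo,np.std(r.fun)
E
python3 - <<'E'
from fit import *
np.set_printoptions(precision=1,suppress=True)
f=np.load('pics/top0.npz');W=cloud('top',f['d'])
g=np.load('pics/side0.npz');V=cloud('side',g['d'])
def sel(X,v0,v1,u0,u1,a,b):
    q=X[v0:v1,u0:u1].reshape(-1,3);return q[(q[:,2]>a)&(q[:,2]<b)]
a=sel(W,175,215,180,222,45,90);b=sel(V,262,305,262,295,45,90)
for nm,q in(('top',a),('side',b),('both',np.vstack([a,b]))): print('loose',nm,cyl(q,.24))
# tray rolls
yaw=np.radians(-8);ex=np.array([np.cos(yaw),np.sin(yaw)]);ey=np.array([-np.sin(yaw),np.cos(yaw)])
A=sel(W,180,225,255,315,58,100);B=sel(V,195,250,285,330,58,100)
hc=np.array([400.5,-52.]);c0=hc+105*ey;print('centre from handle',c0)
for k,s in(('a',30),('b',-30)):
  for nm,Q in(('top',A),('side',B),('both',np.vstack([A,B]))):
    l=(Q[:,:2]-c0)@ey; x=(Q[:,:2]-c0)@ex; q=Q[(abs(l-s)<24)&(abs(x)<35)]
    print('roll',k,nm,len(q),cyl(q,yaw))
# base: top-view points with z 8..35 near tray
q=sel(W,170,235,250,360,9,40); q=q[(abs((q[:,:2]-c0)@ex)<60)]
print('base rect',cv2.minAreaRect(q[:,:2].astype(np.float32)))
E
```

```text
loose top (np.float64(15.589645680371408), array([439. , 309.9]), np.float64(40.53340451342855), np.float64(49.49950502355877), np.float64(2.670767892875753))
loose side (np.float64(15.043233648001411), array([441.1, 311. ]), np.float64(40.06415010517423), np.float64(47.64462847326506), np.float64(1.6051477561054655))
loose both (np.float64(15.40655696546257), array([439.8, 310.2]), np.float64(40.38710408067227), np.float64(50.59927254735858), np.float64(2.2238604273689457))
centre from handle [415.1  52. ]
roll a top 293 (np.float64(-9.013308047775498), array([420.7,  81.2]), np.float64(51.971479064102994), np.float64(49.35476850203777), np.float64(2.0627141218392584))
roll a side 172 (np.float64(-8.707990582430089), array([422.5,  82.7]), np.float64(50.0223526249427), np.float64(49.74071712594126), np.float64(3.7915752564394274))
roll a both 465 (np.float64(-8.774657460887129), array([421.3,  81.2]), np.float64(51.45667555595061), np.float64(50.37757184176041), np.float64(3.0480690998220754))
roll b top 286 (np.float64(-7.807688163558462), array([409.3,  21.9]), np.float64(51.62025558160158), np.float64(49.10457235117245), np.float64(2.2882696154674407))
roll b side 158 (np.float64(-10.66461540920063), array([411.5,  23.9]), np.float64(49.88572889578182), np.float64(50.246036216517226), np.float64(3.786426594590885))
roll b both 444 (np.float64(-8.216145141832158), array([410.4,  21.9]), np.float64(51.20681851973201), np.float64(51.01817123345407), np.float64(3.1116838648170666))
base rect ((406.18048095703125, 9.329360961914062), (314.10382080078125, 111.20531463623047), 80.70941162109375)
```

Run:
```python
import cv2,numpy as np
t=cv2.imread('pics/top0.png'); s=cv2.imread('pics/side0.png')
a=cv2.resize(t[208:240,275:335],None,fx=13,fy=13,interpolation=cv2.INTER_NEAREST)
cv2.imwrite('pics/t2.png',a)
b=cv2.resize(s[210:250,310:355],None,fx=14,fy=14,interpolation=cv2.INTER_NEAREST)
cv2.imwrite('pics/s2.png',b)
```

```text
(no output)
```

View pics/t2.png

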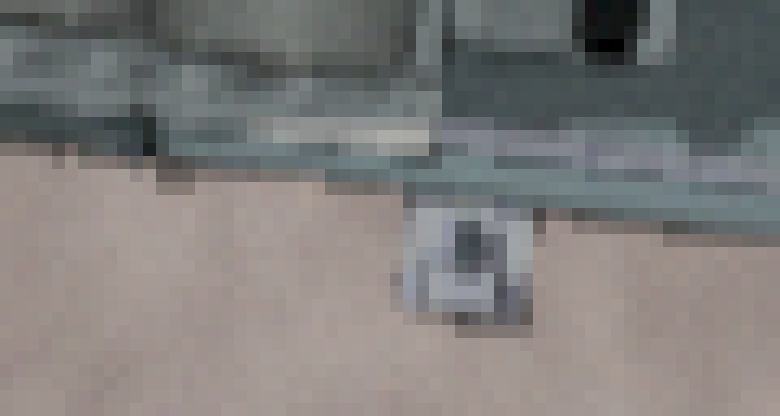

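View pics/s2.png

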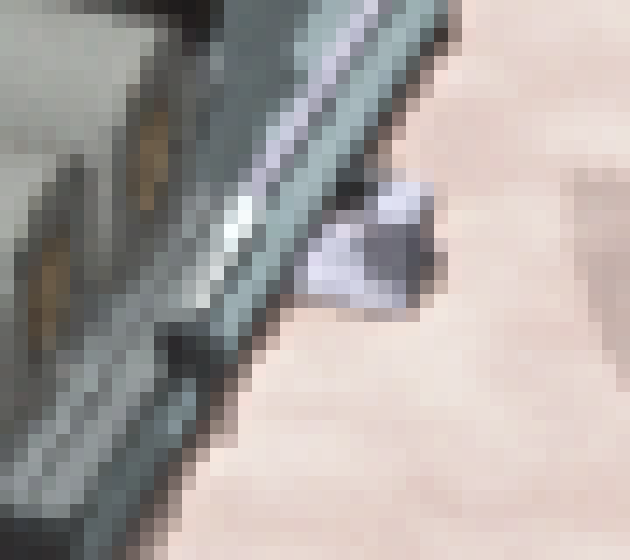

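Run:
```python
from h import *
np.set_printoptions(precision=1,suppress=True)
f=np.load('pics/top0.npz');W=cloud('top',f['d']);g=np.load('pics/side0.npz');V=cloud('side',g['d'])
# slide long edges: low points z in 8..40
for (u0,u1) in ((255,345),):
    lo=[];hi=[]
    for u in range(u0,u1):
        col=W[165:245,u]; 
        ok=np.where((col[:,2]>8)&(col[:,2]<120))[0]
        if len(ok)<5: continue
        # bottom edge = largest contiguous run's last row
        runs=np.split(ok,np.where(np.diff(ok)>1)[0]+1); r=max(runs,key=len)
        lo.append((u,165+r[-1]+.5));hi.append((u,165+r[0]-.5))
    for nm,e in(('near',lo),('far',hi)):
        e=np.array(e); p=np.array([onz('top',a,b,14)[:2] for a,b in e])
        l=cv2.fitLine(p.astype(np.float32),cv2.DIST_HUBER,0,.01,.01).ravel(); l*=np.sign(l[1])
        print(nm,len(p),'slide dir angle',np.degrees(np.arctan2(l[0],l[1])),'pt',l[2:])
print('depth near tp', W[214:222,283:290,2]);print('mark',W[222:233,305:318,2])
print('tp',tri((285.8,217.7),(324,234.7)), 'mark',tri((310.6,226.6),(335.3,223.6)))
for z in(15,20,25,30): print(z,onz('top',285.8,217.7,z),onz('top',310.6,226.6,z),onz('side',324,234.7,z),onz('side',335.3,223.6,z))
```

```text
near 90 slide dir angle 8.733207 pt [360.   15.9]
far 90 slide dir angle 8.291998 pt [459.    8.6]
depth near tp [[24.1 25.  24.5 26.  26.4 24.8 26.4]
 [20.3 22.1 24.1 16.1 20.6 19.6 23.3]
 [19.4 24.3 35.6 26.9 22.3 23.2 22.4]
 [14.5 13.7 30.3 26.8 21.2 15.7 17.7]
 [16.6 15.9 25.6 28.5 14.1 10.  16.1]
 [15.4 13.1 30.2 25.3 17.1 15.2 11.9]
 [ 3.6  1.6 28.5 19.2  9.  11.7 11.4]
 [ 3.4  2.6 -0.7  5.6  3.8  2.5 -0. ]]
mark [[  11.     9.9   11.4   13.7   15.9   12.5   14.7   12.    18.9    9.
    16.2   10.8   13.2]
 [  -0.5    2.4   -0.8    3.6   -0.4   16.2   12.8   14.6   13.2   11.2
    15.7   12.8   15.9]
 [   1.7   -0.2    5.4    2.2    7.7    4.1 1269.5   -2.7    3.6    5.3
     8.1   -1.3    0.6]
 [  -0.     0.2    3.7   -0.6    5.1   28.4   27.8   -0.2    5.1    7.3
     0.6    0.9   -1.9]
 [   0.2    1.3    5.2    6.     3.6   26.2   30.2    3.7    4.6    1.7
     7.9    0.4   -2.2]
 [  -4.1    0.3    7.     5.4    1.    29.9   30.9    4.5    2.8    2.9
     8.7    2.9   -2.6]
 [   0.9    3.2    6.9   19.7   20.5   31.9   24.9    5.     5.5    8.5
     4.6   -1.4   -0.4]
 [  -2
[... 163 characters left out ...]
    2.2   -1.8    2.5]
 [   3.6    3.5   25.6   23.6   25.7   22.    23.    26.6    7.8    4.2
     5.2    2.5    4. ]
 [  -1.7   -2.6    3.3    0.6   -0.1   13.7   20.1   23.8    5.5    3.1
    -2.9    1.     1.5]]
tp (array([371.4,  56.9,  21.4]), [0.8779419652758307, 0.8779419652759548]) mark (array([345.4, -17.2,  20.2]), [1.3345261114857911, 1.334526111485874])
15 [372.5  57.5  15. ] [344.2 -17.3  15. ] [372.1  47.2  15. ] [347.8 -25.5  15. ]
20 [372.3  57.1  20. ] [344.1 -17.3  20. ] [370.8  54.7  20. ] [346.8 -17.4  20. ]
25 [372.1  56.7  25. ] [343.9 -17.4  25. ] [369.6  62.3  25. ] [345.7  -9.3  25. ]
30 [371.8  56.3  30. ] [343.8 -17.5  30. ] [368.3  69.9  30. ] [344.6  -1.3  30. ]
```

```bash
cat >> h.py <<'E'
def down(yaw_deg):
    a=np.radians(yaw_deg);y=np.array([np.cos(a),np.sin(a),0]);z=np.array([0,0,-1.])
    return np.column_stack([np.cross(y,z),y,z])
E
python3 - <<'E'
from h import *
np.set_printoptions(precision=2,suppress=True)
f=np.load('pics/top0.npz');W=cloud('top',f['d'])
for r in(85,90,94,98): print(r,W[r,150:500:60].round(0).tolist())
print('post',W[100:150:8,[230,240,250,258,264]].reshape(-1,3)[:,:].round(0).tolist()[:25])
for nm,p in(('via',[380,-60,230]),('roll',[439.8,310.2,47]),('place',[415.7,51.7,112]),('handle',[400.5,-52,111]),('end',[389,-129,111])):
  for y in ((15.4,195.4) if nm=='roll' else (-8.5,171.5) if nm=='place' else (81.5,-98.5)):
    print(nm,y,ctrl.solve_ik(p,down(y)))
E
```

```text
85 [[584.0, 249.0, 562.0], [582.0, 145.0, 561.0], [581.0, 40.0, 561.0], [580.0, -66.0, 559.0], [578.0, -171.0, 562.0], [576.0, -277.0, 563.0]]
90 [[575.0, 249.0, 561.0], [573.0, 145.0, 562.0], [572.0, 40.0, 560.0], [570.0, -65.0, 563.0], [570.0, -172.0, 558.0], [571.0, -281.0, 551.0]]
94 [[570.0, 252.0, 554.0], [570.0, 148.0, 550.0], [570.0, 42.0, 545.0], [570.0, -66.0, 541.0], [570.0, -175.0, 537.0], [570.0, -286.0, 533.0]]
98 [[571.0, 261.0, 533.0], [754.0, 292.0, -1.0], [751.0, 104.0, -2.0], [749.0, -85.0, -3.0], [745.0, -274.0, 1.0], [743.0, -465.0, -3.0]]
post [[745.0, 229.0, 3.0], [589.0, 112.0, 459.0], [746.0, 167.0, -2.0], [744.0, 142.0, 1.0], [745.0, 123.0, -3.0], [721.0, 230.0, -2.0], [591.0, 122.0, 404.0], [599.0, 105.0, 378.0], [719.0, 142.0, -1.0], [718.0, 123.0, 1.0], [695.0, 230.0, -1.0], [695.0, 199.0, -3.0], [591.0, 111.0, 343.0], [693.0, 142.0, 1.0], [693.0, 123.0, -1.0], [670.0, 230.0, -5.0], [667.0, 197.0, 4.0], [591.0, 122.0, 278.0], [597.0, 106.0, 254.0], [668.0, 124.0, -1.0], [645.0, 230.0, -4.0], [643.0, 198.0, 1.0], [642.0, 167.0, 3.0], [590.0, 113.0, 203.0], [642.0, 124.0, -1.0]]
via 81.5 [-0.38 -0.2   2.   -0.    1.34 -1.81]
via -98.5 [-0.38 -0.2   2.   -0.    1.34  1.34]
roll 15.4 [ 0.45  0.4   1.78 -0.    0.96  0.18]
roll 195.4 None
place -8.5 [-0.08  0.06  2.04 -0.    1.04  0.06]
place 171.5 None
handle 81.5 [-0.34  0.03  2.08 -0.    1.04 -1.77]
handle -98.5 [-0.34  0.03  2.08 -0.    1.04  1.37]
end 81.5 [-0.53  0.04  2.06 -0.    1.04 -1.95]
end -98.5 [-0.53  0.04  2.06 -0.    1.04  1.19]
```

Run:
```python
from h import *
np.set_printoptions(precision=1,suppress=True)
def st(m):
    s=sensors.read_state();print(m,round(s['t'],2),s['eef_pos'],'F',s['force'],'w',round(s['grip_width'],1))
ctrl.move_ptp([380,-60,230],down(5)); st('via')
ctrl.move_ptp([439.8,310.2,150],down(15.3)); st('above')
print(ctrl.move_l([439.8,310.2,46.5],vel=80,threshold=12)); st('down')
for n in('side','top'):
    im,d=optics.grab_frame(n); cv2.imwrite(f'pics/{n}1.png',im[:,:,::-1])
c=cv2.imread('pics/side1.png')[220:320,230:330];cv2.imwrite('pics/s3.png',cv2.resize(c,None,fx=5.5,fy=5.5,interpolation=cv2.INTER_CUBIC))
```

```text
via 1.84 [380.4 -60.7 230.3] F [-0.4  0.3  0.5] w 85.7
above 3.27 [440.5 309.3 150.3] F [-0.3 -0.4  0.6] w 85.6
False
down 4.71 [440.3 310.5  47.2] F [-0.5  0.2 -0.6] w 85.1
```

View pics/s3.png

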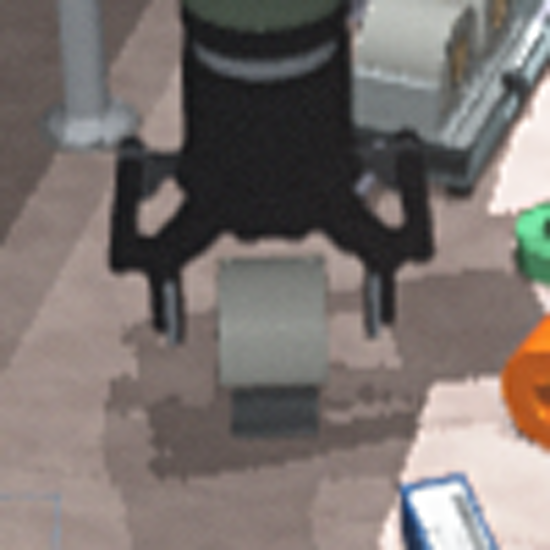

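The fingers stand at zoom columns 170 and 376, and the roll sits midway at 272, so it is centred. I'll close the gripper and lift.

Run:
```python
from h import *
np.set_printoptions(precision=1,suppress=True)
def st(m):
    s=sensors.read_state();print(m,round(s['t'],2),s['eef_pos'],'F',s['force'],'w',round(s['grip_width'],1))
ctrl.gripper_to(40,force=35); st('grip')
ctrl.move_l([439.8,310.2,190],vel=120); st('lift')
for n in('side','top'):
    im,d=optics.grab_frame(n); cv2.imwrite(f'pics/{n}2.png',im[:,:,::-1]); np.savez(f'pics/{n}2.npz',im=im,d=d)
c=cv2.imread('pics/side2.png')[180:320,210:350];cv2.imwrite('pics/s4.png',cv2.resize(c,None,fx=4,fy=4,interpolation=cv2.INTER_CUBIC))
```

```text
grip 5.22 [439.9 310.3  46.8] F [-0.9  0.2  1.6] w 50.0
lift 6.58 [439.1 309.9 188.9] F [ 0.2 -0.5 -0.7] w 49.8
```

View pics/s4.png

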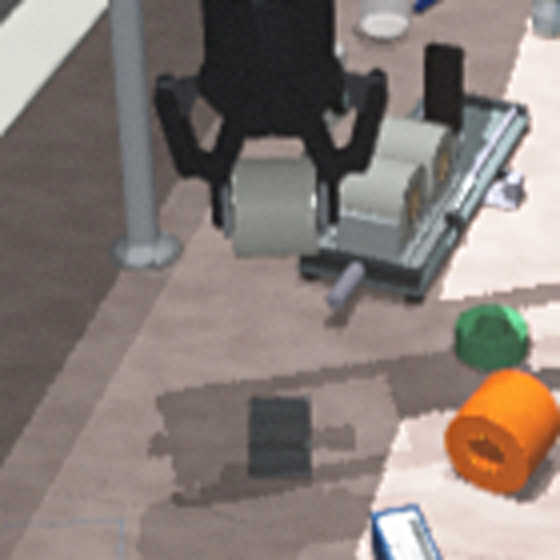

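The roll is lifted at zoom (275,205), held by its end faces at width 50. Next I'll check where its axis lies in the grasp.

Run:
```python
from fit import *
np.set_printoptions(precision=1,suppress=True)
for d,reg,zz in(('pics/side0.npz',(262,305,262,295),(45,90)),('pics/side2.npz',(218,246,268,289),(150,230))):
    V=cloud('side',np.load(d)['d']);v0,v1,u0,u1=reg
    q=V[v0:v1,u0:u1].reshape(-1,3);q=q[(q[:,2]>zz[0])&(q[:,2]<zz[1])];print(len(q),cyl(q,.26))
```

```text
342 (np.float64(15.043222116127641), array([441.1, 311. ]), np.float64(40.0641511255996), np.float64(47.644633425971065), np.float64(1.6051477781748404))
519 (np.float64(14.845402355729885), array([440.8, 310.4]), np.float64(182.4550491790233), np.float64(47.24378444298238), np.float64(2.3252618520398847))
```

Run:
```python
from h import *
np.set_printoptions(precision=1,suppress=True)
def st(m):
    s=sensors.read_state();print(m,round(s['t'],2),s['eef_pos'],'F',s['force'],'w',round(s['grip_width'],1));return s
ctrl.move_l([415.8,51.6,170],rot=down(-8.5),vel=150); st('over')
ctrl.move_l([415.8,51.6,122],vel=80);st('near')
ctrl.hold(.2);st('settled')
for n in('side','top'):
    im,d=optics.grab_frame(n); cv2.imwrite(f'pics/{n}3.png',im[:,:,::-1]); np.savez(f'pics/{n}3.npz',im=im,d=d)
c=cv2.imread('pics/side3.png')[160:270,260:370];cv2.imwrite('pics/s5.png',cv2.resize(c,None,fx=5,fy=5,interpolation=cv2.INTER_CUBIC))
```

```text
over 8.56 [415.9  52.  170. ] F [-0.7 -0.3 -1.8] w 49.6
near 9.31 [416.2  51.6 122.2] F [-0.4  0.4 -1.6] w 49.2
settled 9.51 [416.4  51.6 122.6] F [-0.3 -0.4 -1.2] w 49.8
```

View pics/s5.png

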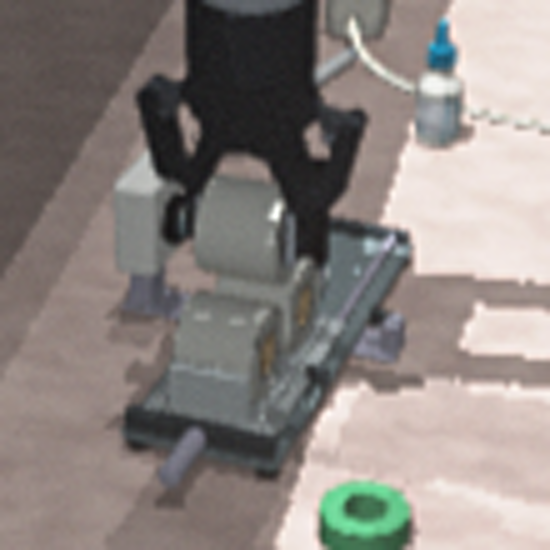

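Run:
```python
from fit import *
np.set_printoptions(precision=1,suppress=True)
V=cloud('side',np.load('pics/side3.npz')['d'])
yaw=np.radians(-8.5);ex=np.array([np.cos(yaw),np.sin(yaw)]);ey=np.array([-np.sin(yaw),np.cos(yaw)]);c0=np.array([415.8,51.6])
q=V[190:225,296:325].reshape(-1,3);L=(q[:,:2]-c0)@ey;X=(q[:,:2]-c0)@ex
k=(q[:,2]>95)&(q[:,2]<150)&(abs(L)<34)&(abs(X)<32);q=q[k];print(len(q),cyl(q,yaw), 'tray frame',(cyl(q,yaw)[1]-c0)@np.c_[ex,ey])
q=V[200:245,290:322].reshape(-1,3);L=(q[:,:2]-c0)@ey;X=(q[:,:2]-c0)@ex
k=(q[:,2]>58)&(q[:,2]<84)&(abs(L-30)<26)&(abs(X)<35);q=q[k];r=cyl(q,yaw);print(len(q),r,(r[1]-c0)@np.c_[ex,ey])
```

```text
390 (np.float64(-180.55717448781553), array([417.5,  97. ]), np.float64(139.6153424597267), np.float64(61.909613614642055), np.float64(9.443708023286515)) tray frame [-5.  45.2]
183 (np.float64(-8.288743147838355), array([422.6,  82.4]), np.float64(50.01103166324591), np.float64(49.76253997358312), np.float64(3.9908077982643113)) [ 2.2 31.5]
```

Run:
```python
from fit import *
np.set_printoptions(precision=1,suppress=True)
f=np.load('pics/side3.npz');V=cloud('side',f['d']);g=f['im'].min(-1)
yaw=np.radians(-8.5);ex=np.array([np.cos(yaw),np.sin(yaw)]);ey=np.array([-np.sin(yaw),np.cos(yaw)]);c0=np.array([415.8,51.6])
S=V[195:218,300:316];G=g[195:218,300:316];q=S.reshape(-1,3)
k=(q[:,2]>95)&(q[:,2]<150)&(G.ravel()>90)&((q[:,:2]-c0)@ey>-3)&((q[:,:2]-c0)@ey<36);q=q[k];r=cyl(q,yaw);print(len(q),r,'tray frame',(r[1]-c0)@np.c_[ex,ey])
X=(q[:,:2]-c0)@ex;print(np.percentile(X,[1,5,50,95,99]))
```

```text
290 (np.float64(-7.93599224913078), array([416.5,  52.3]), np.float64(116.36023031475595), np.float64(48.45122227205665), np.float64(2.0491407390159697)) tray frame [0.6 0.8]
[-23.9 -21.7   0.1  21.7  24.7]
```

The side-view fit puts the held roll within about 1 mm and 1° of the tray rolls' axis, so I'll lower it and release.

Run:
```python
from h import *
np.set_printoptions(precision=1,suppress=True)
def st(m):
    s=sensors.read_state();print(m,round(s['t'],2),s['eef_pos'],'F',s['force'],'w',round(s['grip_width'],1));return s
print(ctrl.move_l([415.8,51.6,106.5],vel=20,threshold=3.5)); s=st('contact')
ctrl.hold(.15);st('after')
for n in('side','top'):
    im,d=optics.grab_frame(n); cv2.imwrite(f'pics/{n}4.png',im[:,:,::-1]); np.savez(f'pics/{n}4.npz',im=im,d=d)
c=cv2.imread('pics/side4.png')[160:270,260:370];cv2.imwrite('pics/s6.png',cv2.resize(c,None,fx=5,fy=5,interpolation=cv2.INTER_CUBIC))
```

```text
True
contact 10.22 [415.7  52.  109.6] F [0.5 0.8 3. ] w 49.7
after 10.37 [415.6  51.9 109.6] F [1.1 2.1 4.5] w 49.5
```

View pics/s6.png

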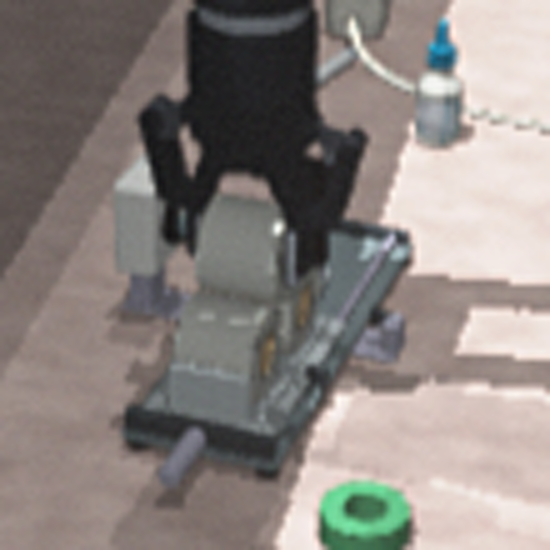

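Contact came at TCP z 109.6, where I predicted about 110, so the roll is resting in the saddle. Releasing now.

Run:
```python
from h import *
np.set_printoptions(precision=1,suppress=True)
def st(m):
    s=sensors.read_state();print(m,round(s['t'],2),s['eef_pos'],'F',s['force'],'w',round(s['grip_width'],1));return s
ctrl.gripper_to(72); st('open')
ctrl.move_l([415.8,51.6,195],vel=90); st('up')
ctrl.move_ptp([330,-150,210],down(81.5)); st('aside')
for n in('side','top'):
    im,d=optics.grab_frame(n); cv2.imwrite(f'pics/{n}5.png',im[:,:,::-1]); np.savez(f'pics/{n}5.npz',im=im,d=d)
c=cv2.imread('pics/side5.png')[160:270,260:370];t=cv2.imread('pics/top5.png')[160:250,240:370]
cv2.imwrite('pics/s7.png',cv2.resize(c,None,fx=5,fy=5,interpolation=cv2.INTER_CUBIC))
cv2.imwrite('pics/t7.png',cv2.resize(t,None,fx=5,fy=5,interpolation=cv2.INTER_CUBIC))
```

```text
open 10.82 [414.   51.7 108.4] F [0.  0.5 0.9] w 71.9
up 11.93 [415.2  51.6 194.3] F [ 0.  -1.2  0.4] w 72.1
aside 13.79 [ 330.  -149.8  209.9] F [-0.4  0.4  0.3] w 72.1
```

View pics/s7.png

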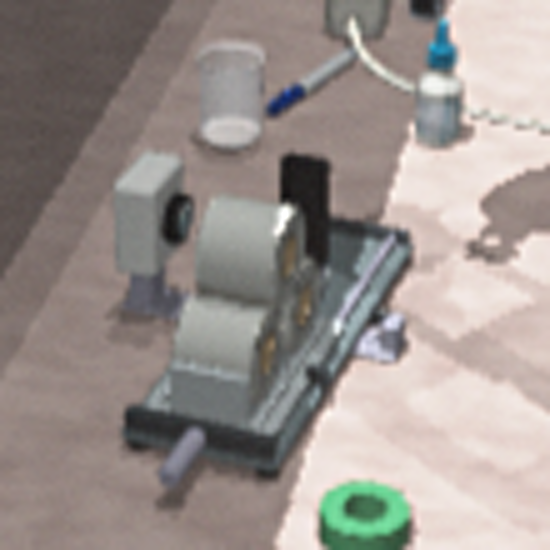

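View pics/t7.png

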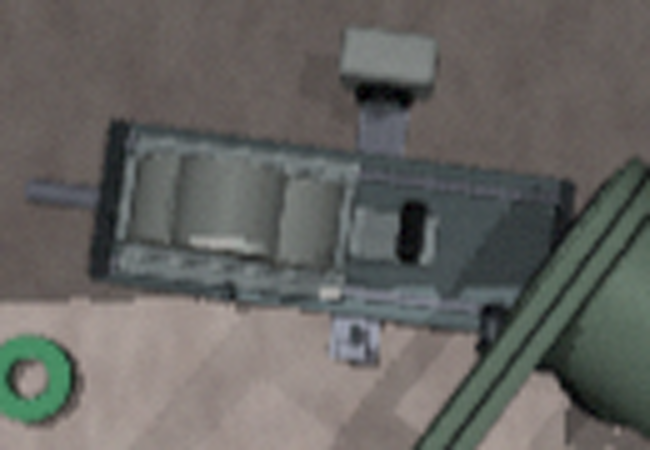

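The side view shows the loose roll on the saddle at zoom (240,245), with its end face in line with the other two. In the top view it lies midway between them at (230,205), and the tray is still home (handle at (412,232)). I'll check its fit numerically.

Run:
```python
from fit import *
np.set_printoptions(precision=1,suppress=True)
yaw=np.radians(-8.5);ex=np.array([np.cos(yaw),np.sin(yaw)]);ey=np.array([-np.sin(yaw),np.cos(yaw)]);c0=np.array([415.8,51.6]);M=np.c_[ex,ey]
qs=[]
for n,reg in(('top',(180,220,255,315)),('side',(190,235,290,325))):
    V=cloud(n,np.load(f'pics/{n}5.npz')['d']);v0,v1,u0,u1=reg;q=V[v0:v1,u0:u1].reshape(-1,3)
    l=(q[:,:2]-c0)@M; k=(q[:,2]>108)&(q[:,2]<142)&(abs(l[:,1])<35)&(abs(l[:,0])<35);q=q[k];qs.append(q);r=cyl(q,yaw);print(n,len(q),r,(r[1]-c0)@M)
q=np.vstack(qs);r=cyl(q,yaw);print('both',r,(r[1]-c0)@M)
for n,reg in(('top',(190,222,310,335)),('side',(185,225,305,335))):
    V=cloud(n,np.load(f'pics/{n}5.npz')['d']);v0,v1,u0,u1=reg;q=V[v0:v1,u0:u1].reshape(-1,3)
    l=(q[:,:2]-c0)@M; k=(q[:,2]>(108 if n=='top' else 60))&(q[:,2]<122)&(abs(l[:,1]+105)<18)&(abs(l[:,0])<25)
    q=q[k];lk=l[k];print('handle',n,k.sum(),'x',np.percentile(lk[:,0],[2,50,98]),'y',np.percentile(lk[:,1],[2,50,98]),'ztop',np.percentile(q[:,2],[50,95]))
```

```text
top 381 (np.float64(-8.959542729590842), array([413.9,  52. ]), np.float64(103.17762989200624), np.float64(49.26322078248754), np.float64(2.0484714112327485)) [-2.   0.1]
side 246 (np.float64(-8.80235466262578), array([416.2,  53.9]), np.float64(101.39726636668723), np.float64(50.53112384038678), np.float64(3.3820631512349872)) [0.  2.4]
both (np.float64(-8.859057686075127), array([414.7,  52.4]), np.float64(102.86613128051967), np.float64(50.578478769829985), np.float64(2.845108759034685)) [-1.2  0.6]
handle top 52 x [-15.2  -1.4  13.3] y [-111.6 -105.1  -98.6] ztop [114.  118.1]
handle side 132 x [-14.   -2.1  16.2] y [-106.8  -98.2  -93. ] ztop [ 94.7 113.6]
```

The roll lies at −8.9° against about −8.5° for the slide, centred to about 1 mm, with its centre at z ≈ 103, so it is seated. Next is the handle.

```bash
cat >> h.py <<'E'
_y=np.radians(-8.5);ex=np.array([np.cos(_y),np.sin(_y)]);ey=np.array([-np.sin(_y),np.cos(_y)]);c0=np.array([415.8,51.6])
def T(x,y,z): return list(c0+x*ex+y*ey)+[z]
def st(m):
    s=sensors.read_state();l=(np.array(s['eef_pos'])[:2]-c0)@np.c_[ex,ey];print(m,round(s['t'],2),np.round(s['eef_pos'],1),'tray',np.round(l,1),'F',np.round(s['force'],1),'w',round(s['grip_width'],1));return s
E
python3 - <<'E'
from h import *
ctrl.gripper_to(44,force=50)
ctrl.move_ptp(T(-.6,-105.1,175),down(81.5)); st('above')
print(ctrl.move_l(T(-.6,-105.1,111),vel=60,threshold=8)); st('down')
ctrl.hold(.1)
im,d=optics.grab_frame('side');cv2.imwrite('pics/s8.png',cv2.resize(im[150:260,260:370,::-1],None,fx=5,fy=5,interpolation=cv2.INTER_CUBIC))
E
```

```text
above 14.84 [399.6 -51.8 174.7] tray [  -0.8 -104.7] F [ 0.  -0.6  0.3] w 43.8
False
down 16.06 [400.1 -52.4 111.4] tray [  -0.2 -105.2] F [ 0.3 -0.4  0.5] w 44.1
```

View pics/s8.png

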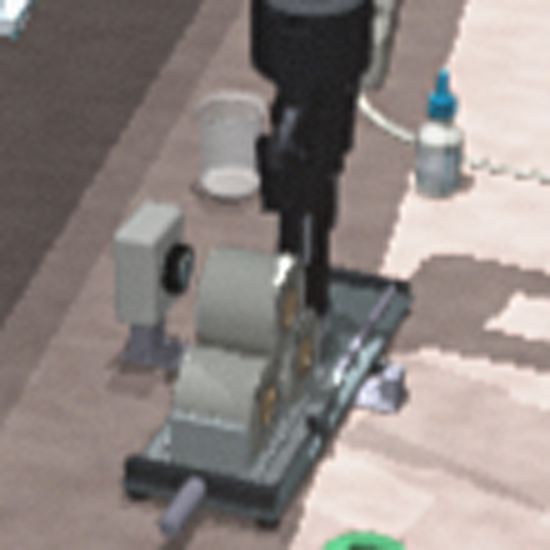

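The fingers are around the handle at zoom (305,270), nothing was touched, and the stack is intact. I'll grip and pull about 70 mm, then look again.

Run:
```python
from h import *
ctrl.gripper_to(8,force=60); st('grip')
y0=-105.1
ctrl.move_l(T(-.6,y0-70,111),vel=32); st('pulled'); ctrl.hold(.2); st('held')
for n in('side','top'):
    im,d=optics.grab_frame(n); cv2.imwrite(f'pics/{n}6.png',im[:,:,::-1]); np.savez(f'pics/{n}6.npz',im=im,d=d)
c=cv2.imread('pics/side6.png')[150:260,260:370];t=cv2.imread('pics/top6.png')[160:250,240:370]
cv2.imwrite('pics/s9.png',cv2.resize(c,None,fx=5,fy=5,interpolation=cv2.INTER_CUBIC))
cv2.imwrite('pics/t9.png',cv2.resize(t,None,fx=6,fy=6,interpolation=cv2.INTER_CUBIC))
```

```text
grip 16.58 [399.8 -52.1 111.3] tray [  -0.5 -104.9] F [-0.8  1.3  3.1] w 12.8
pulled 18.93 [ 389.5 -120.8  111.3] tray [  -0.5 -174.4] F [0.3 5.6 6.3] w 13.3
held 19.12 [ 389.5 -120.7  111.3] tray [  -0.6 -174.3] F [-0.1  5.1  5.9] w 13.1
```

View pics/s9.png

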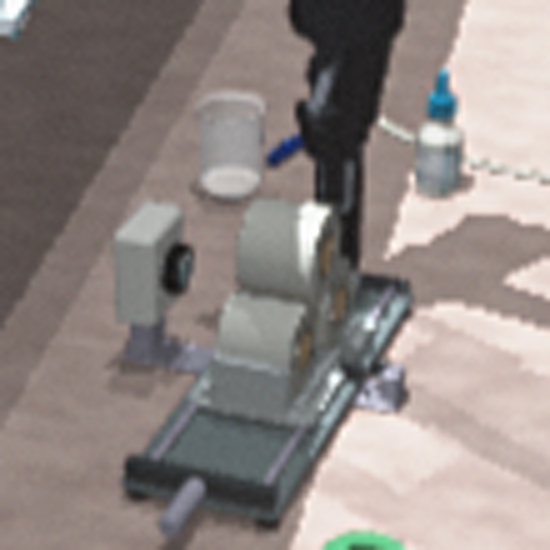

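View pics/t9.png

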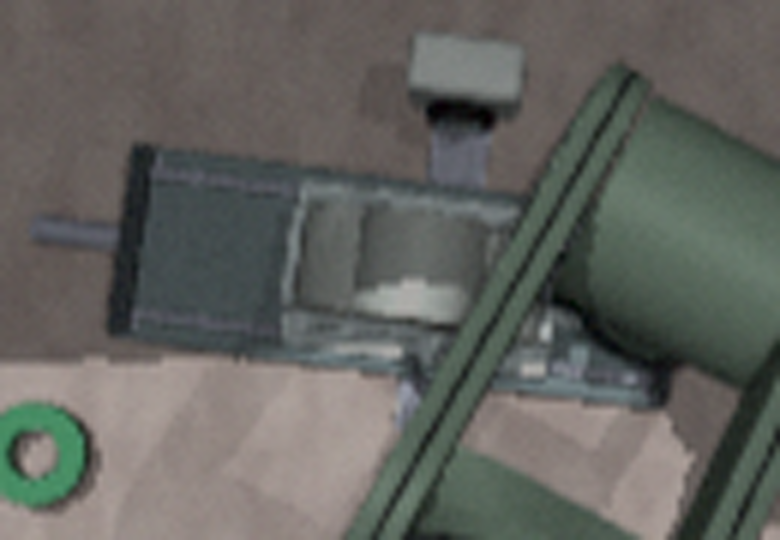

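Run:
```python
from h import *
np.set_printoptions(precision=0,suppress=True,linewidth=200)
f=np.load('pics/top6.npz');W=cloud('top',f['d']);g=f['im'].mean(-1)
print('top dark rows217-227 cols303-314');print(g[216:228,302:315]);print(W[216:228,302:315,2])
f0=np.load('pics/top0.npz')['im'].mean(-1);print('top0 tray ptr');print(f0[212:224,280:292]);print('top0 mark');print(f0[221:232,304:317])
t=cv2.imread('pics/top6.png')[212:236,295:325];s=cv2.imread('pics/side6.png')[215:245,318:352]
cv2.imwrite('pics/t10.png',cv2.resize(t,None,fx=20,fy=20,interpolation=cv2.INTER_NEAREST))
cv2.imwrite('pics/s10.png',cv2.resize(s,None,fx=18,fy=18,interpolation=cv2.INTER_NEAREST))
```

```text
top dark rows217-227 cols303-314
[[ 99. 100. 105. 105.  91.  88.  80.  88. 100. 100. 117.  98.  79.]
 [134. 135. 135. 135. 118.  98.  90.  94. 105. 107. 116.  82.  74.]
 [154. 160. 168. 167. 164.  99.  91.  93. 104. 107.  95.  69.  63.]
 [126. 133. 149. 144. 131.  82.  56.  64. 100. 106.  73.  80.  79.]
 [114. 117. 118.  99.  81.  65.  61.  48.  83.  96.  72.  77.  93.]
 [100. 102. 105. 116. 103.  81.  61.  40.  68.  73.  70.  81.  92.]
 [104.  97. 105. 114.  84.  75.  65.  47.  58.  86.  84.  93.  92.]
 [141. 137. 131. 129.  97. 110.  85.  61.  61.  62.  82.  92.  89.]
 [147. 142. 135. 130. 128. 153. 128.  67.  73.  73.  91.  89.  85.]
 [149. 149. 139. 137. 141. 153. 142.  95.  70.  81.  91.  91.  81.]
 [154. 151. 150. 146. 150. 148. 132. 129.  84.  93.  92.  87.  58.]
 [155. 154. 150. 154. 157. 131. 128. 115.  96.  93.  91.  80.  39.]]
[[  29.   24.   28.   29.   31.   29.   25.   23.   20.   22.   22.   25.   20.]
 [  20.   20.   22.   20.   19.   20.   25.   30.   28.   29.   25.   28.   28.]
 [  20.   23.   23.   22.   19.   23.   24.   21.   21.   24.   21.   23.   20.]
 [  21.
[... 1552 characters left out ...]
28. 125. 126. 125.]
 [113. 120.  93. 102. 100. 100. 109. 107. 110. 113. 118. 124. 124.]
 [144. 138.  97. 123. 121. 114. 119. 117. 118.  98. 105. 106. 100.]
 [142. 141. 131. 161. 163. 157. 146. 141. 156. 129. 130. 117.  73.]
 [143. 141. 145. 161. 161. 150.  96.  89. 142. 143. 161. 157. 103.]
 [147. 147. 150. 160. 160. 150.  79.  70. 103. 111. 164. 159. 132.]
 [152. 151. 158. 151. 149. 136.  79.  76.  92. 111. 162. 162. 150.]
 [153. 144. 156. 133. 146. 131.  96.  87. 112. 111. 159. 152. 148.]
 [149. 127. 155. 132. 161. 156. 134. 130. 152.  94. 142. 130. 150.]
 [152. 139. 154. 126. 161. 159. 157. 157. 154.  81. 109. 120. 144.]
 [155. 144. 149. 125. 143. 135. 133. 133. 141.  91. 107. 101. 145.]]
```

View pics/t10.png

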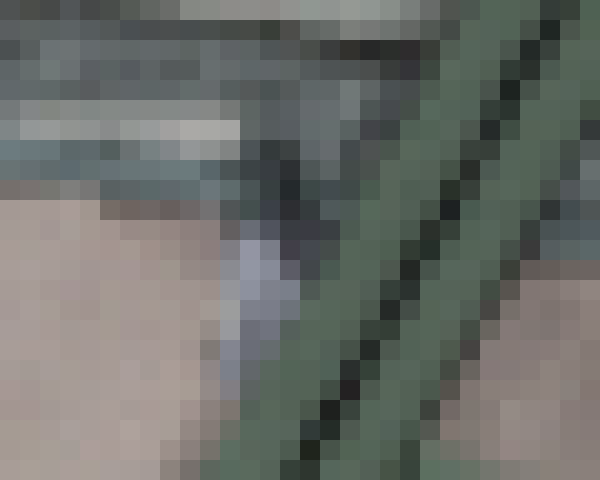

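View pics/s10.png

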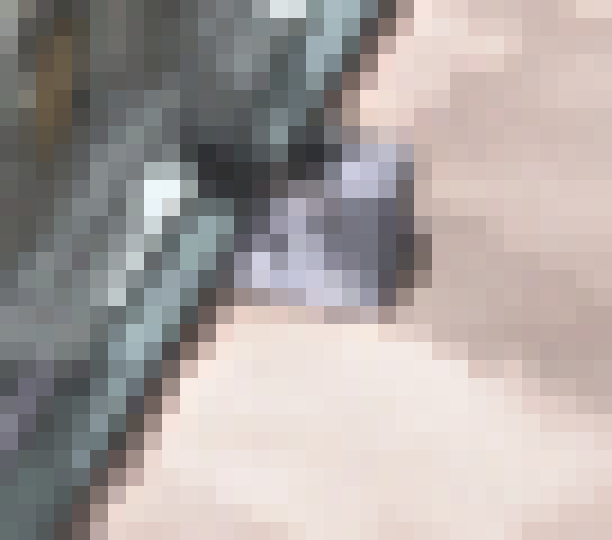

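Run:
```python
from h import *
np.set_printoptions(precision=2,suppress=True,linewidth=200)
M=np.c_[ex,ey]
for z in(26,28,30):
    a=onz('top',285.45,217.7,z);m=onz('top',310.5,226.5,z);b=onz('top',308.35,220.7,z)
    A,Mk,B=[(p[:2]-c0)@M for p in(a,m,b)];print(z,'home',A,'mark',Mk,'now',B,'D',A[1]-Mk[1],'remaining',B[1]-Mk[1])
W=cloud('top',np.load('pics/top0.npz')['d']);q=W[160:184,298:332].reshape(-1,3);q=q[(q[:,2]>94)&(q[:,2]<108)];l=(q[:,:2]-c0)@M
print('camera body',len(q),np.percentile(l,[2,50,98],axis=0),cv2.minAreaRect(q[:,:2].astype(np.float32)))
mk=np.r_[c0+M@Mk,28];mk[:2]=c0+M@((onz('top',310.5,226.5,28)[:2]-c0)@M)
for nm,x,y in(('mark',0,0),('aligned',17,0),('now if rem 8.4',17,8.4),('rem 6.4',17,6.4)): 
    print(nm,proj('side',mk+np.r_[M@[x,y],0]))
g=np.load('pics/side6.npz')['im'].mean(-1);np.set_printoptions(precision=0,suppress=True,linewidth=200);print(g[219:232,325:342])
```

```text
26 home [-44.19  -0.42] mark [-60.63 -78.59] now [-44.2  -69.88] D 78.16774191020238 remaining 8.707963883121693
28 home [-44.26  -0.59] mark [-60.67 -78.63] now [-44.26 -69.94] D 78.04201507892363 remaining 8.693957789570064
30 home [-44.33  -0.76] mark [-60.71 -78.68] now [-44.33 -70.  ] D 77.9162882476448 remaining 8.679951696018406
camera body 196 [[  83.35 -105.  ]
 [  97.29  -78.84]
 [ 111.7   -52.66]] ((501.0653381347656, -40.7198486328125), (55.531192779541016, 30.090805053710938), 81.42525482177734)
mark [336.17 221.6 ]
aligned [331.14 220.62]
now if rem 8.4 [330.34 221.89]
rem 6.4 [330.53 221.59]
[[ 91.  89. 103.  97.  97. 107. 126. 105.  90. 105. 143.  92. 105. 180. 223. 220. 220.]
 [103. 117. 119.  95.  98.  97.  97.  87.  97. 109. 106.  85. 149. 227. 225. 219. 211.]
 [118. 129. 103.  86.  95.  94.  87.  99. 127. 111.  77. 110. 156. 215. 218. 211. 192.]
 [136. 117. 102.  73.  80.  81.  78. 105. 145.  79.  71. 117. 132. 179. 201. 191. 191.]
 [131. 111. 125.  67.  49.  60.  66.  84. 105.  54.  48.  78. 142. 182. 194. 169. 181.]
 [124. 177. 180. 119.  52.  47.  53.  60.  78.  58.  71. 129. 210. 199. 179. 126. 175.]
 [152. 244. 243. 160.  67.  53.  52.  63.  89. 123. 128. 153. 195. 192. 164. 106. 184.]
 [156. 241. 212. 108. 108. 100.  68.  80. 142. 185. 155. 127. 132. 125. 105. 102. 184.]
 [157. 212. 119. 124. 163. 143.  79.  98. 159. 180. 131. 111. 120. 122.  93.  93. 158.]
 [179. 155. 101. 164. 161. 116.  92. 138. 117. 186. 173. 122. 118. 119.  93.  75. 110.]
 [204. 103. 125. 163. 138.  90. 143. 214. 161. 198. 188. 144. 129. 118.  91.  79. 110.]
 [139. 120. 162. 148.  96.  93. 159. 209. 195. 204. 208. 193. 166. 134.  87.  92. 140.]
 [112. 161. 164. 119.  75. 103. 144. 156. 174. 179. 207. 209. 187. 159. 103. 141. 191.]]
```

Three independent figures put the mark at slide coordinate −78.6 to −78.8: the fixed pointer, the camera body centre, and the pull needed from home. About 8.7 mm remains, so I'll finish the pull.

Run:
```python
from h import *
np.set_printoptions(precision=2,suppress=True,linewidth=200)
ctrl.move_l(T(-.6,-183.8,111),vel=15); ctrl.hold(.3); st('held'); 
for n in('side','top'):
    im,d=optics.grab_frame(n); cv2.imwrite(f'pics/{n}7.png',im[:,:,::-1]); np.savez(f'pics/{n}7.npz',im=im,d=d)
st('held')
c=cv2.imread('pics/side7.png')[150:260,260:370];t=cv2.imread('pics/top7.png')[160:250,240:370]
cv2.imwrite('pics/s11.png',cv2.resize(c,None,fx=5,fy=5,interpolation=cv2.INTER_CUBIC))
s=cv2.imread('pics/side7.png')[215:245,318:352];t2=cv2.imread('pics/top7.png')[212:236,295:325]
a=cv2.resize(t2,(390,312),interpolation=cv2.INTER_NEAREST);b=cv2.resize(s,(354,312),interpolation=cv2.INTER_NEAREST)
cv2.imwrite('pics/z11.png',np.hstack([a,b]))
f=np.load('pics/top7.npz');W=cloud('top',f['d']);np.set_printoptions(precision=0,suppress=True,linewidth=200)
print(f['im'].mean(-1)[217:229,304:317]);print(W[217:229,304:317,2])
```

```text
held 20.26 [ 388.2 -129.3  111.3] tray [  -0.6 -183. ] F [-0.6  5.1  6.4] w 13.0
held 20.36 [ 388.2 -129.3  111.3] tray [  -0.6 -183. ] F [-0.6  5.7  6.4] w 13.0
[[135. 133. 125. 131. 121.  96. 103. 108. 116. 109.  90.  74.  66.]
 [170. 170. 168. 172. 162. 106. 103.  96. 106.  92.  80.  72.  73.]
 [149. 144. 137. 137. 140. 108.  94.  71.  93. 105.  77.  77.  75.]
 [115. 102.  89.  88.  98. 114.  91.  46.  63.  90.  69.  67.  71.]
 [105. 115. 106. 112. 113. 116.  93.  59.  45.  68.  50.  49.  58.]
 [105. 116.  91.  94.  96.  93.  81.  62.  48.  80.  68.  71.  69.]
 [139. 133.  96. 112. 115. 106.  87.  71.  49.  61.  82.  80.  89.]
 [143. 141. 129. 161. 155. 152. 110.  82.  66.  70.  77.  73.  91.]
 [144. 143. 145. 161. 160. 152.  91.  64.  67.  72.  89.  89.  93.]
 [151. 149. 149. 164. 159. 148.  79.  53.  66.  67.  91.  92.  92.]
 [155. 151. 156. 150. 150. 134.  70.  63.  62.  69.  92.  92.  91.]
 [151. 143. 162. 132. 142. 121.  82.  67.  73.  82.  91.  89.  82.]]
[[  25.   23.   23.   22.   25.   21.   28.   26.   24.   25.   27.   28.   26.]
 [  20.   25.   24.   20.   19.   20.   
[... 151 characters left out ...]
0.   24.   22.   28.   31.   21.   22.   21.   18.]
 [  15.   17.   15.   13.   13.   16.   10.   26.   14.   10.   16.   14.   26.]
 [  16.   16.   15.   14.   12.   17.   14.   30.   14.   13.   14.   16.   12.]
 [   3.    2.    2.    5.    3.    8.   24.   22.   13.   12.   11.   12.  501.]
 [   2.   -1.   -1.    2.    7.    3.    2.   27.    3.    7.    2.    4.  501.]
 [   1.   -1.    5.    1.    5.    6.   27.   34.    4.    5.    7.  502.  502.]
 [   1.    6.    1.    6.    3.    3. 1269.   27.    4.    6.  504.  505.  505.]
 [  -0.   -6.    5.    6.   -1.    3.   27.   32.    8.    1.  504.  506.  504.]
 [  -4.    4.    6.    6.   21.   21.   25.   28.    4.  508.  506.  505.  505.]]
```

View pics/s11.png

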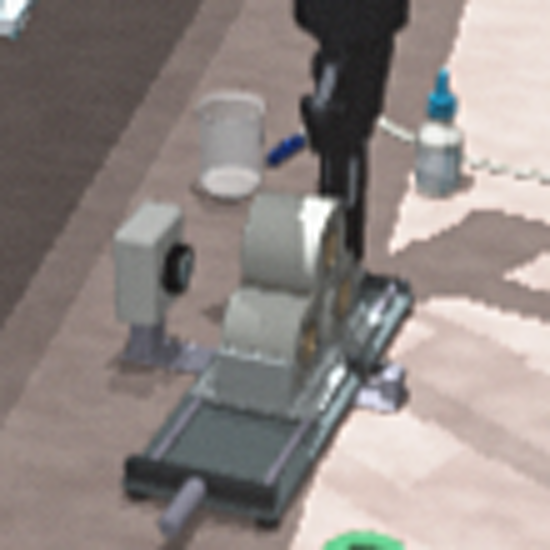

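View pics/z11.png

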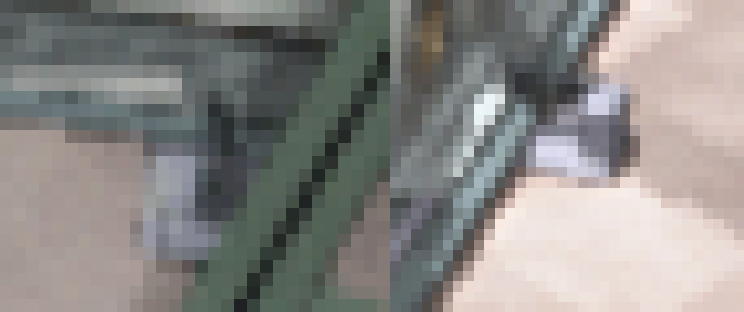

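Top view: the tray pointer stands at column ~311.2 (row 221) and the fixed pointer at 310.5 (row 226.5). The slide's 8.5° tilt makes 311.3 the aligned column. In the side view the two dark pointers form one line at zoom (530–580,90), and the stack is intact. One last numeric check of the stack before I hand in.

Run:
```python
from fit import *
np.set_printoptions(precision=1,suppress=True)
M=np.c_[ex,ey];C=c0-78.2*ey
V=cloud('side',np.load('pics/side7.npz')['d']);q=V[180:225,300:335].reshape(-1,3)
l=(q[:,:2]-C)@M;k=(q[:,2]>100)&(q[:,2]<142)&(abs(l[:,1])<35)&(abs(l[:,0])<35);r=cyl(q[k],np.radians(-8.5));print(k.sum(),r,(r[1]-C)@M)
st('before'); ctrl.finish_job(); st('after')
```

```text
257 (np.float64(-11.177449683802068), array([404.2, -23.8]), np.float64(101.53861743639706), np.float64(50.96543662841573), np.float64(4.114190193058086)) [-0.3  1.9]
before 20.36 [ 388.2 -129.3  111.3] tray [  -0.6 -183. ] F [-0.6  5.7  6.4] w 13.0
the job is handed in; nothing more can be done
the job is handed in; nothing more can be done
```

The loose roll is lying in the saddle and the tray is held at the mark. I handed the job in at about 20.4 s, with the gripper still holding the handle.

**What I did:** I gripped the loose roll by its end faces, set it in the saddle with the tray home and let go. Contact came at the height I expected. I then gripped the black handle and pulled the tray out about 78 mm.

**Last checks:**
- **Pointers:** the two pointers line up to about 0.1 px (about 0.3 mm) in the top view, but each pointer is only about 2 px wide, so I trust that to about 1 mm. The camera body's centre, measured separately, agrees with the mark to 0.3 mm.
- **Stack after placing:** the roll's centre was at a height of about 103 mm. It lay within 0.5° of the slide and was off by about 1 mm along its axis.
- **Stack at the mark:** still seated, with its centre at about 102 mm and in the same place on the tray. The last side-view fit gave −11° for its axis against −8.9° before the pull. That fit was noisier (4 mm scatter), and the pictures show no turn, so I put it down to measurement noise. I could not confirm it from the top view because the arm blocked part of the tray there.
- **Forces and other objects:** readings at the stops stayed under 10 N. The arm did not touch the bottle, tape, beaker or marker.

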